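# Bring the brownie tin round to the front of the turntable

### The arm

A 7-joint arm with a two-finger parallel gripper is mounted at the origin on the work surface. World frame = base frame: x ahead of the robot, y to its left, z up, the work surface at z = 0. Lengths are in m, angles in rad, forces in N, time in s.
With the tool pointing down it reaches from about 0.425 to 0.925 m from the base axis. Payload 6.8 kg.
Tool frame: the origin (TCP) lies between the finger pads; the fingertips stand r.tcp_to_tips ahead of it and the grasp point (between the pads) lies 3 mm ahead of it (r.tcp_to_tips is the distance from the TCP to the fingertips, in m); z points along the fingers, y is the line along which they close (so a half turn about z gives the same grasp; the last joint's range is limited). The gripper opens to 85 mm and grips with 20 to 120 N. Pads are 22 mm wide; open, the fingers measure 114 mm over their backs; the gripper's body (76 mm by 85 mm) begins 54 mm behind the grasp point. The pads swing forward as they close: fully open they stand 13 mm farther back than shut.
Start: joints at [-1.335, 0.477, 0.022, 1.555, -0.011, 1.109, -0.083], TCP at [0.228, 0.636, 0.253] pointing down, gripper open.
Joint ranges: [-2.96, 2.96], [-0.34, 2.1], [-1.41, 1.46], [0.24, 2.44], [-1.37, 4.51], [0.17, 1.92], [-2.96, 2.96]. Speed limits (rad/s): [2.39, 2.39, 3.14, 3.14, 3.14, 3.14, 3.14].

### API

Orientations are given as a rotation vector (axis times angle).
In Python, from bench import r gives the robot as it stands. The module is installed in compiled form; this text tells all that it offers.
- The arm moves only by the tool step_arm, never from a script. Its argument "moves" is a list of rows, each an object of numbers: "rx", "ry", "rz": the turn, a rotation vector about the tool's x, y, z in degrees; "dx", "dy", "dz": the shift along the tool's x, y, z in mm; "gripper": the opening, from -1 (shut) to 1 (fully open). In form: [{"rx": .., "ry": .., "rz": .., "dx": .., "dy": .., "dz": .., "gripper": ..}, ...]. A call has 1 to 20 rows; each row shifts and turns the commanded pose from where the row before left it, along the tool's axes as they then stand; what a row does not reach is not made up. A row lasts 1/8 s, in which the tool goes at most 62.5 mm and 10.7 degrees, less where a joint would pass 70% of its speed; a pose out of reach is approached as far as the arm can. A call is refused whole if a number of a shift passes 62.5 or a number of a turn 10.7, either way. A call with a gripper value outside its range is refused whole. The fingers move at their own pace and stop on an object; "grip_force" is the grip in N (left out, the last holds). Time passes only in rows, so rows that do not move let the fingers close. It gives the time, the measured TCP pose, the force, the opening and the grip force at its end, in the units of the state.
- r.get_obs(): the state, without advancing time (a new reading comes with each control period).
- r.grab_frame(name): name is "scene" or "side" or "wrist"; returns the picture (420x560x3 uint8, blue, green, red); there is no depth.
- r.camera_info(name): a dict with "mtx" (3x3 intrinsics, pixels), "rvec" (rotation vector, rad) and "tvec" (3), from world to camera coordinates, as OpenCV has them. Camera axes: x right, y down, z forward; pixel columns grow to the right and rows downward; lengths in m; the calibration is good to about 2 mm. A picture is of the moment at which its call begins: read the wrist's pose just before it. camera_info takes no time and is no camera call; for the wrist camera it gives the pose at the moment of the call.
- r.hand_in(): hands the job in; it is judged then, once.
The state is a dict: "clock": time; "joints": joint angles; "qvel": joint speeds; "tau": joint torques, N m; "tcp_pos": TCP position; "orientation": TCP orientation; "contact_force": force on the tool from outside, world axes, zero at the start; "moment": the same for the moment, N m; "grip_width": finger opening in m; "gripper_force": force on a finger pad.
Only numpy, scipy, OpenCV 4.12 (cv2) and the standard library are available. Lean on these libraries where they do the work, as an engineer would, in place of code of your own. Each camera call takes 0.05 s, during which the arm holds its last target. There are 200 camera calls.

### The job

Turn the cupboard turntable round, gently pushing one or more of the raised arms of its frame with a fingertip, until the square brownie tin stands at the front, centred on the thumb tab that sticks out of the fixed stand. Do not pinch the arms, do not touch or lift the tin or the other dishes on the tray, leave the things standing round the turntable where they are, and let go so that the turntable is at rest.

Things in the scene. Friction and masses are not known exactly. Their poses are not given: they have to be found in the camera images.
- stand: Fixed white plastic disc, 406 mm across, 8 mm thick, under the tray. Origin: on the turning axis at z = 0, the cupboard floor. Its -x axis points to the thumb tab that marks the front: a tongue 50 mm wide, 10 mm high, with a 28 mm high rib, 203 to 250 mm from the axis. The tab points roughly to the robot and does not turn.
- turntable (a joint): Angle of tray and frame, rad, 0 at the start, grows anticlockwise seen from above; free either way to +-7. Stiff: friction 0.2 N m plus 0.25 N m s drag (2 to 4 N at 120 mm from the axis); no spring, stops at once when no longer pushed. The tray is a white plastic disc 400 mm across, its floor at z = 18 mm, its rim's top at 28 mm.
- spider: White frame fixed on the tray, turns with it. Origin: on the axis, z = 18 mm. Hub 48 mm wide, top at z = 132 mm; four arms along its +x, -x, +y, -y: level bars 8 mm thick, z = 93 to 117 mm, out to 180 mm from the axis; post 8 x 10 mm down to the tray at 186 mm. Open below but for a 10 mm rib on the tray. Dishes end below z = 68 mm: a fingertip at z = 80 to 95 mm clears them.
- brownie_tin: The tin to bring to the front: square metal tin with a flat sliding cover, 100 x 100 mm, 47 mm high; the only square thing on the tray. Loose, alone in the quarter between the +x and +y arms of the frame, its middle about 116 mm from the axis. Origin: centre of its underside; x, y along its sides.
- pie_dish: Round glass pie dish, 140 mm across, 34 mm high, loose in another quarter of the tray. Origin: centre of its underside.
- ramekin: Small round ribbed ceramic ramekin, 84 mm across, 44 mm high, loose in another quarter of the tray. Origin: centre of its underside.
- cup_set: Set of nested stainless measuring cups with straight handles joined by a ring, 140 mm long, 72 mm wide, 44 mm high, loose in another quarter of the tray. Origin: middle of its length, at the underside; handles towards +x.
- mug: White mug, 80 mm across, 92 mm high, handle at its +y, standing on the cupboard floor to the robot's left. Origin: centre of its underside.
- can: Tin can with a paper label, 74 mm across, 105 mm high, on the cupboard floor to the robot's right. Origin: centre of its underside.

How it is judged:
On the way:
1. the turntable has been turned (by more than 0.15 rad) with a finger pushing an arm of its frame (contact force between the fingers and spider above 0.3 N and (value of joint turntable above 0.15 rad or value of joint turntable below -0.15 rad)).
At the end, for the whole second after the job is handed in: Middle of the tin within 18 mm of the line from the axis through the tab, on the tab's side, 80 to 150 mm from the axis; turntable at rest; all four dishes upright (0.12 rad) and still on the tray, within 160 mm of its axis; mug and can upright, within 20 mm of their starts (y of brownie_tin in the frame of stand between -0.018 and 0.018 m and x of brownie_tin in the frame of stand between -0.15 and -0.08 m and velocity of joint turntable between -0.03 and 0.03 rad/s and angle between each of brownie_tin, pie_dish, ramekin, cup_set, mug, can's own z axis and vertical below 0.12 rad and height (world z) of each of brownie_tin, pie_dish, ramekin, cup_set below 0.026 m and horizontal distance between each of brownie_tin, pie_dish, ramekin, cup_set and spider below 0.16 m and linear speed of each of brownie_tin, pie_dish, ramekin, cup_set below 0.02 m/s and distance of each of mug, can from where it was at the start of the episode below 0.02 m); the robot touches nothing.
It fails at once if the robot touches the tin or another dish on the tray (more than 1 N) (contact force between any of the fingers, the arm and brownie_tin above 1 N or contact force between any of the fingers, the arm and pie_dish above 1 N or contact force between any of the fingers, the arm and ramekin above 1 N or contact force between any of the fingers, the arm and cup_set above 1 N).
It fails at once if a dish on the tray is lifted or tipped (height (world z) of any of brownie_tin, pie_dish, ramekin, cup_set above 0.035 m or angle between any of brownie_tin, pie_dish, ramekin, cup_set's own z axis and vertical above 0.3 rad).
It fails at once if a thing on the cupboard floor is pushed away or tipped (moved more than 20 mm) (distance of any of mug, can from where it was at the start of the episode above 0.02 m or angle between any of mug, can's own z axis and vertical above 0.3 rad).
It fails at once if an arm of the frame is pinched or knocked hard (more than 60 N) (contact force between the fingers and spider above 60 N).
It fails at once if the turntable is spun fast (more than 3 rad/s) (velocity of joint turntable above 3 rad/s or velocity of joint turntable below -3 rad/s).
It also fails if it takes over 48 s, if anything falls off the work surface, if the arm or the gripper's body presses on something with over 40 N, if the wrist force passes 120 N, or if a joint passes its speed limit or range.

## Working session

There is one attempt and no reset: what is moved stays moved. The work goes in short steps, Python scripts to look and compute and a tool call to move; the robot and the scene stay as the last step left them, time stands still between calls to the robot, and variables do not carry over. Pictures are saved under pics/ and viewed, at most 10 in all, crops included, and the job is handed in when it is done.

Besides the shell and the picture viewer there is one more tool, called after ">>>" in YAML: its name, and indented under it one key for each argument. step_arm: Moves the arm, as the interface text tells. Its arguments: {"type":"object","properties":{"moves":{"type":"array","items":{"type":"object","properties":{"rx":{"type":"number"},"ry":{"type":"number"},"rz":{"type":"number"},"dx":{"type":"number"},"dy":{"type":"number"},"dz":{"type":"number"},"gripper":{"type":"number"}}}},"grip_force":{"type":"number"}},"required":["moves"]}

```bash
mkdir -p pics
python3 - <<'E'
from bench import r
import cv2,numpy as np
a=r.grab_frame("scene");b=r.grab_frame("side")
cv2.imwrite("pics/a.png",a);cv2.imwrite("pics/b.png",b)
for n in("scene","side","wrist"):
    c=r.camera_info(n);print(n,np.round(c["mtx"],1).tolist(),np.round(c["rvec"],3),np.round(c["tvec"],3))
o=r.get_obs();print({k:np.round(v,3) for k,v in o.items()},r.tcp_to_tips)
E
```

```text
scene [[423.4, 0.0, 277.6], [0.0, 423.4, 210.7], [0.0, 0.0, 1.0]] [ 2.031  1.1   -0.543] [-0.301 -0.262  1.583]
side [[499.9, 0.0, 284.6], [0.0, 499.9, 202.5], [0.0, 0.0, 1.0]] [ 2.128  0.48  -0.245] [-0.538 -0.097  1.75 ]
wrist [[374.9, 0.0, 281.7], [0.0, 374.9, 206.2], [0.0, 0.0, 1.0]] [-2.373 -1.672 -0.234] [-0.675 -0.038  0.378]
{'clock': np.float64(0.1), 'joints': array([-1.335,  0.478,  0.022,  1.556, -0.012,  1.109, -0.083]), 'qvel': array([-0.001, -0.002,  0.001, -0.002,  0.   , -0.001, -0.   ]), 'tau': array([ 5.0000e-03, -5.9776e+01,  1.6140e+00, -2.8196e+01,  1.3000e-02,
        5.0000e-03, -0.0000e+00]), 'tcp_pos': array([0.227, 0.635, 0.252]), 'orientation': array([-5.370e-01, -3.095e+00,  3.000e-03]), 'contact_force': array([-0.63 ,  0.507, -0.537]), 'moment': array([-0.034, -0.045, -0.021]), 'gripper_force': np.float64(0.0), 'grip_width': np.float64(0.085)} 0.022
```

View pics/a.png

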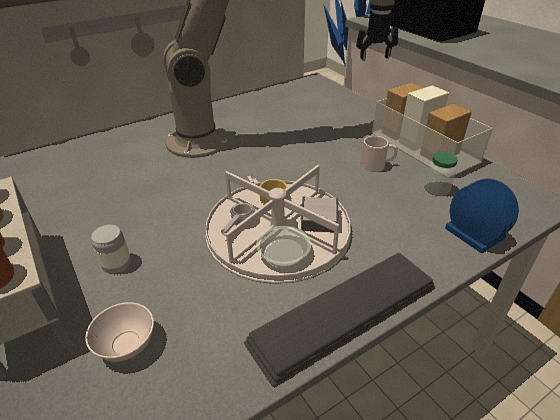

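View pics/b.png

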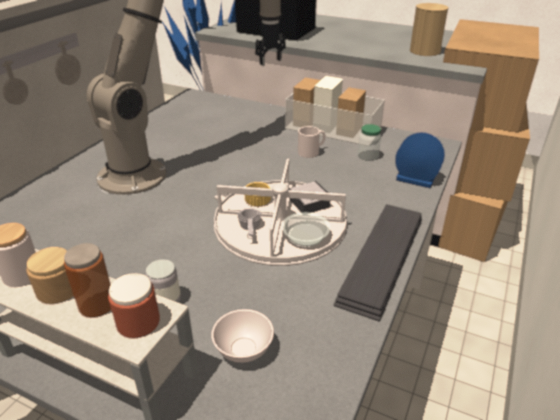

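```bash
cat > h.py <<'E'
from bench import r
import cv2,numpy as np
def cam(n):
    c=r.camera_info(n);R=cv2.Rodrigues(np.array(c["rvec"],float))[0];return np.array(c["mtx"]),R,np.array(c["tvec"],float).ravel()
def atz(C,uv,z):
    K,R,t=C;d=R.T@np.linalg.solve(K,[uv[0],uv[1],1.]);o=-R.T@t;return o+d*(z-o[2])/d[2]
def proj(C,p):
    K,R,t=C;q=(R@np.atleast_2d(p).T).T+t;q=q@K.T;return q[:,:2]/q[:,2:]
def tri(C1,u1,C2,u2):
    P=[c[0]@np.c_[c[1],c[2]] for c in(C1,C2)]
    X=cv2.triangulatePoints(P[0],P[1],np.array(u1,float).reshape(2,1),np.array(u2,float).reshape(2,1)).ravel();return X[:3]/X[3]
E
python3 - <<'E'
from h import *
S,D=cam("scene"),cam("side")
print("hub",tri(S,(279,191),D,(281,187)),atz(S,(279,191),.132),atz(D,(281,187),.132))
for n,u,z in(("tin",(320,197),.065),("mug",(375,168),0),("can",(116,269),0),("tab",(253,181),.02),("pie",(284,245),.05)): print(n,atz(S,u,z))
a=cv2.imread("pics/a.png")[150:290,190:380];b=cv2.imread("pics/b.png")[150:270,200:360]
cv2.imwrite("pics/c.png",np.vstack([cv2.resize(a,(600,442),interpolation=3)]))
cv2.imwrite("pics/d.png",cv2.resize(b,(760,570),interpolation=3))
E
```

```text
hub [ 0.5877823  -0.0130744   0.12431877] [ 0.58961609 -0.01405577  0.132     ] [ 0.59660963 -0.02918416  0.132     ]
tin [0.6009015  0.11527938 0.065     ]
mug [0.50785843 0.42057683 0.        ]
can [ 0.48813097 -0.44453335  0.        ]
tab [0.37024354 0.02814437 0.02      ]
pie [ 0.69490156 -0.06827728  0.05      ]
```

View pics/c.png

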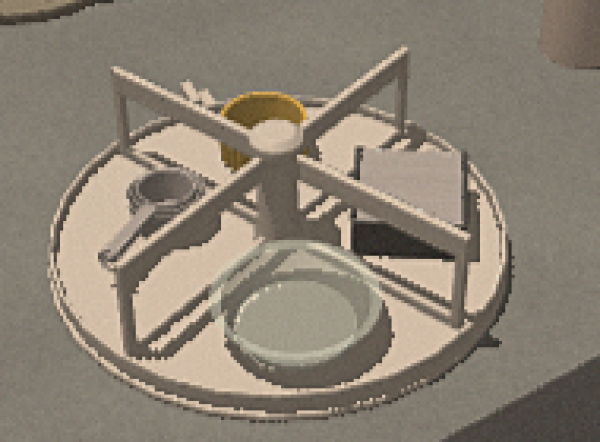

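View pics/d.png

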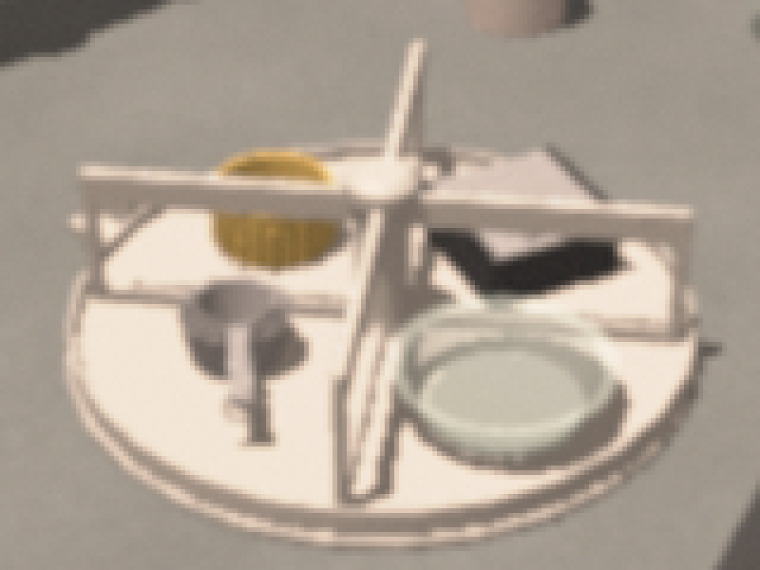

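Run:
```python
from h import *
from scipy.optimize import least_squares
S,D=cam("scene"),cam("side")
hub=tri(S,(276.8,192.7),D,(280.6,187.5));print("hub",hub)
ts=[(227.4,171.5),(318.2,165.2),(337.6,224.4),(228.6,233)]
td=[(217.9,185.8),(288,158.8),(345.3,193.8)]
for u in ts: print("s",atz(S,u,.117))
for u in td: print("d",atz(D,u,.117))
print("tri A,B,C",[tri(S,a,D,b).round(3) for a,b in zip(ts,td)])
print("tab",tri(S,(253.3,180.1),D,(215.8,196.3)),atz(S,(253.3,180.1),.028),atz(D,(215.8,196.3),.028))
for u in((356,148),(468,152),(466,232),(352,222)): print("tin",atz(S,(190+u[0]/3.158,150+u[1]/3.158),.065))
# bowls
```

```text
hub [ 0.59119566 -0.02200604  0.12704431]
s [ 0.41159111 -0.07449906  0.117     ]
s [0.52968962 0.15957438 0.117     ]
s [0.76536244 0.04058724 0.117     ]
s [ 0.64690955 -0.19346246  0.117     ]
d [ 0.41588674 -0.08315226  0.117     ]
d [0.53392043 0.15390919 0.117     ]
d [0.769566   0.03993339 0.117     ]
tri A,B,C [array([ 0.409, -0.074,  0.112]), array([0.532, 0.158, 0.116]), array([0.77 , 0.036, 0.12 ])]
tab [ 0.30276102  0.06495475 -0.03698386] [0.37665524 0.02598352 0.028     ] [ 0.36346531 -0.02220976  0.028     ]
tin [0.57333032 0.07522959 0.065     ]
tin [0.63345238 0.15444478 0.065     ]
tin [0.7175561  0.08411208 0.065     ]
tin [0.65497028 0.01323681 0.065     ]
```

```bash
cat >> h.py <<'E'
def tool():
    o=r.get_obs();return np.array(o["tcp_pos"]),cv2.Rodrigues(np.array(o["orientation"],float))[0],o
E
python3 - <<'E'
from h import *
p,T,o=tool();C=cam("wrist");S=cam("side")
print(T.round(3));print("campos tool",T.T@(-C[1].T@C[2]-p),"cam z in tool",T.T@C[1][2],"cam x in tool",T.T@C[1][0])
t=[.45,.06,.40]
print("shift mm",1000*T.T@(np.array(t)-p))
for a in (168,175,180): 
    a=np.radians(a);q=[.591+.24*np.cos(a),-.019+.24*np.sin(a),.028];print(proj(S,q),proj(cam("scene"),q))
E
```

```text
[[-0.941  0.337 -0.   ]
 [ 0.337  0.941 -0.002]
 [-0.    -0.002 -1.   ]]
campos tool [ 0.06853751  0.00081526 -0.12087573] cam z in tool [-2.76171305e-01  4.10914013e-04  9.61108340e-01] cam x in tool [ 4.57706932e-04  9.99999851e-01 -2.96021187e-04]
shift mm [-403.45738115 -466.59380891 -146.79248988]
[[222.52145177 187.64605026]] [[251.40782042 176.54661857]]
[[216.69581474 191.70125078]] [[242.74927411 178.80671932]]
[[212.9912713  194.85783723]] [[236.76263232 180.79345829]]
```

>>> step_arm:
  moves:
    - {"dx": -20,"dy": -23,"dz": -15,"gripper": -1}
    - {"dx": -35,"dy": -40,"dz": -15,"gripper": -1}
    - {"dx": -35,"dy": -40,"dz": -15,"gripper": -1}
    - {"dx": -35,"dy": -40,"dz": -15,"gripper": -1}
    - {"dx": -35,"dy": -40,"dz": -15,"gripper": -1}
    - {"dx": -35,"dy": -40,"dz": -15,"gripper": -1}
    - {"dx": -35,"dy": -40,"dz": -15,"gripper": -1}
    - {"dx": -35,"dy": -40,"dz": -15,"gripper": -1}
    - {"dx": -35,"dy": -40,"dz": -15,"gripper": -1}
    - {"dx": -35,"dy": -40,"dz": -12,"gripper": -1}
    - {"dx": -35,"dy": -40,"gripper": -1}
    - {"dx": -35,"dy": -40,"gripper": -1}
    - {"dx": -15,"dy": -30,"gripper": -1}
    - {"gripper": -1}
    - {"gripper": -1}

```text
invalid input at $.moves[0]: expected keys rx, ry, rz, dx, dy, dz, gripper
```

Run:
```python
from h import *
p,T,o=tool();C=cam("wrist");a=r.grab_frame("wrist");cv2.imwrite("pics/w1.png",a)
print(p,o["clock"],o["grip_width"]);print(T.round(3));print(o["joints"].round(2))
q=lambda d,rr,z:[.591+rr*np.cos(np.radians(d)),-.019+rr*np.sin(np.radians(d)),z]
for n,d,rr,z in(("hub",0,0,.132),("A",197.8,.19,.117),("B",107.8,.19,.117),("tab168",168,.24,.028),("tab180",180,.24,.028)): print(n,proj(C,q(d,rr,z)).round(0))
np.savez("w1.npz",K=C[0],R=C[1],t=C[2])
```

```text
[0.22735063 0.63505002 0.25241812] 0.1 0.08549693415828136
[[-0.941  0.337 -0.   ]
 [ 0.337  0.941 -0.002]
 [-0.    -0.002 -1.   ]]
[-1.34  0.48  0.02  1.56 -0.01  1.11 -0.08]
hub [[-174.  704.]]
A [[-320.  592.]]
B [[-49. 615.]]
tab168 [[-165.  446.]]
tab180 [[-203.  454.]]
```

View pics/w1.png

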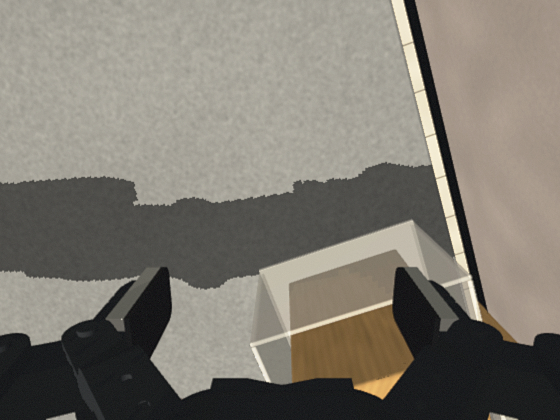

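>>> step_arm:
  moves:
    - {"rx": 0,"ry": 0,"rz": 0,"dx": -20,"dy": -23,"dz": -15,"gripper": -1}
    - {"rx": 0,"ry": 0,"rz": 0,"dx": -35,"dy": -40,"dz": -15,"gripper": -1}
    - {"rx": 0,"ry": 0,"rz": 0,"dx": -35,"dy": -40,"dz": -15,"gripper": -1}
    - {"rx": 0,"ry": 0,"rz": 0,"dx": -35,"dy": -40,"dz": -15,"gripper": -1}
    - {"rx": 0,"ry": 0,"rz": 0,"dx": -35,"dy": -40,"dz": -15,"gripper": -1}
    - {"rx": 0,"ry": 0,"rz": 0,"dx": -35,"dy": -40,"dz": -15,"gripper": -1}
    - {"rx": 0,"ry": 0,"rz": 0,"dx": -35,"dy": -40,"dz": -15,"gripper": -1}
    - {"rx": 0,"ry": 0,"rz": 0,"dx": -35,"dy": -40,"dz": -15,"gripper": -1}
    - {"rx": 0,"ry": 0,"rz": 0,"dx": -35,"dy": -40,"dz": -15,"gripper": -1}
    - {"rx": 0,"ry": 0,"rz": 0,"dx": -35,"dy": -40,"dz": -12,"gripper": -1}
    - {"rx": 0,"ry": 0,"rz": 0,"dx": -35,"dy": -40,"dz": 0,"gripper": -1}
    - {"rx": 0,"ry": 0,"rz": 0,"dx": -35,"dy": -40,"dz": 0,"gripper": -1}
    - {"rx": 0,"ry": 0,"rz": 0,"dx": -15,"dy": -30,"dz": 0,"gripper": -1}
    - {"rx": 0,"ry": 0,"rz": 0,"dx": 0,"dy": 0,"dz": 0,"gripper": -1}
    - {"rx": 0,"ry": 0,"rz": 0,"dx": 0,"dy": 0,"dz": 0,"gripper": -1}

```text
clock: 2.02
tcp_pos: [0.4565, 0.0306, 0.4001]
orientation: [-0.536, -3.095, -0.0]
contact_force: [0.4, 0.9, 0.4]
grip_width: 0.0
gripper_force: 0.0
```

```bash
cat > look.py <<'E'
from h import *
import sys
p,T,o=tool();C=cam("wrist");a=r.grab_frame("wrist");cv2.imwrite("pics/%s.png"%sys.argv[1],a)
print(p,o["clock"],o["grip_width"]);print(T.round(3));print(o["joints"].round(2))
np.savez(sys.argv[1]+".npz",K=C[0],R=C[1],t=C[2])
q=lambda d,rr,z:[.591+rr*np.cos(np.radians(d)),-.019+rr*np.sin(np.radians(d)),z]
for n,d,rr,z in(("hub",0,0,.132),("A",197.8,.19,.117),("B",107.8,.19,.117),("tab168",168,.24,.028),("tab180",180,.24,.028)): print(n,proj(C,q(d,rr,z)).round(0))
E
python3 look.py w2
```

```text
[0.45649848 0.03058392 0.4001325 ] 2.025 3.714453969047707e-05
[[-0.942  0.336 -0.   ]
 [ 0.336  0.942  0.   ]
 [ 0.001  0.    -1.   ]]
[-0.7  -0.04  0.49  1.87  0.02  1.31  1.01]
hub [[279. 290.]]
A [[172. 157.]]
B [[416. 189.]]
tab168 [[254.  77.]]
tab180 [[215.  87.]]
```

View pics/w2.png

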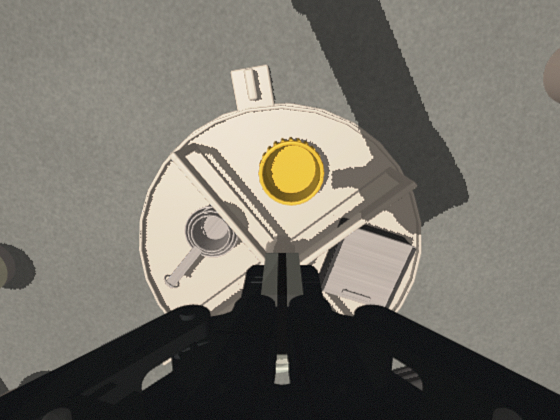

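Run:
```python
from h import *
d=np.load("w2.npz");C=(d["K"],d["R"],d["t"])
im=cv2.imread("pics/w2.png");g=im[:,:,0]
# tray rim points: scan rays from tray centre outward, upper half
c0=proj(C,[.591,-.019,.018])[0];pts=[]
m=(im.min(2)>150)
for a in np.radians(np.r_[-180:-125:3,-85:-70:3]):   # image angles (up is negative)
    for rr in range(230,60,-1):
        u=c0+rr*np.array([np.cos(a),np.sin(a)])
        x,y=u.round().astype(int)
        if 0<=x<560 and 0<=y<420 and m[y,x] and m[(c0+(rr-3)*np.array([np.cos(a),np.sin(a)])).round().astype(int)[::-1][0],(c0+(rr-3)*np.array([np.cos(a),np.sin(a)])).round().astype(int)[0]]:
            pts.append(atz(C,u,.026)[:2]);break
pts=np.array(pts)
from scipy.optimize import least_squares
s=least_squares(lambda v:np.hypot(*(pts-v[:2]).T)-.201,[.591,-.019],loss="soft_l1",f_scale=.002);print("axis",s.x,np.abs(s.fun).mean())
ax=s.x
for ax in(s.x,np.array([.591,-.019])):
  f=lambda n,u,z:print(n,(atz(C,u,z)[:2]).round(4),"r %.3f ang %.1f"%(np.hypot(*(atz(C,u,z)[:2]-ax)),np.degrees(np.arctan2(*(atz(C,u,z)[:2]-ax)[::-1]))))
  f("tab out",(251,68),.01);f("tab in",(256,107),.01);f("rib",(252,82),.028)
  f("tin",(370.5,263),.065)
  for u in((347,218),(415,245),(395,305),(325,285)):f("tc",u,.065)
  f("A",(178,152),.117);f("B",(414,183),.117);f("ramekin",(292,168),.062);f("cup",(205,235),.05)
```

```text
axis [ 0.58997742 -0.00813728] 0.00412624418343294
tab out [0.3435 0.0303] r 0.249 ang 171.1
tab in [0.3909 0.0192] r 0.201 ang 172.2
rib [0.3611 0.0264] r 0.232 ang 171.4
tin [0.6287 0.0951] r 0.110 ang 69.4
tc [0.5583 0.0839] r 0.097 ang 109.0
tc [0.6236 0.1567] r 0.168 ang 78.5
tc [0.7002 0.1095] r 0.161 ang 46.9
tc [0.6391 0.0285] r 0.061 ang 36.7
A [ 0.4068 -0.0691] r 0.193 ang -161.6
B [0.5254 0.1619] r 0.182 ang 110.8
ramekin [0.4743 0.0389] r 0.125 ang 157.9
cup [ 0.5229 -0.1007] r 0.114 ang -125.9
tab out [0.3435 0.0303] r 0.252 ang 168.7
tab in [0.3909 0.0192] r 0.204 ang 169.2
rib [0.3611 0.0264] r 0.234 ang 168.8
tin [0.6287 0.0951] r 0.120 ang 71.7
tc [0.5583 0.0839] r 0.108 ang 107.6
tc [0.6236 0.1567] r 0.179 ang 79.5
tc [0.7002 0.1095] r 0.169 ang 49.6
tc [0.6391 0.0285] r 0.068 ang 44.6
A [ 0.4068 -0.0691] r 0.191 ang -164.8
B [0.5254 0.1619] r 0.192 ang 109.9
ramekin [0.4743 0.0389] r 0.130 ang 153.6
cup [ 0.5229 -0.1007] r 0.106 ang -129.8
```

>>> step_arm:
  moves:
    - {"rx": 0,"ry": 0,"rz": 0,"dx": -6,"dy": -24,"dz": 20,"gripper": -1}
    - {"rx": 0,"ry": 0,"rz": 0,"dx": -6,"dy": -24,"dz": 35,"gripper": -1}
    - {"rx": 0,"ry": 0,"rz": 0,"dx": 0,"dy": 0,"dz": 40,"gripper": -1}
    - {"rx": 0,"ry": 0,"rz": 0,"dx": 0,"dy": 0,"dz": 40,"gripper": -1}
    - {"rx": 0,"ry": 0,"rz": 0,"dx": 0,"dy": 0,"dz": 40,"gripper": -1}
    - {"rx": 0,"ry": 0,"rz": 0,"dx": 0,"dy": 0,"dz": 25,"gripper": -1}
    - {"rx": 0,"ry": 0,"rz": 0,"dx": 0,"dy": 0,"dz": 15,"gripper": -1}
    - {"rx": 0,"ry": 0,"rz": 0,"dx": 0,"dy": 0,"dz": 0,"gripper": -1}

```text
clock: 3.08
tcp_pos: [0.4515, -0.0188, 0.1847]
orientation: [-0.535, -3.094, 0.001]
contact_force: [0.0, -0.0, -0.1]
grip_width: 0.0002
gripper_force: 0.0
```

```bash
python3 look.py w3
```

```text
[ 0.45153634 -0.01881205  0.18474106] 3.075 0.00023821872964528115
[[-0.942  0.336 -0.002]
 [ 0.336  0.942 -0.   ]
 [ 0.001 -0.001 -1.   ]]
[-0.58  0.22  0.55  2.17 -0.16  0.8   1.3 ]
hub [[359. 450.]]
A [[148. 197.]]
B [[642. 260.]]
tab168 [[302.  41.]]
tab180 [[232.  60.]]
```

View pics/w3.png

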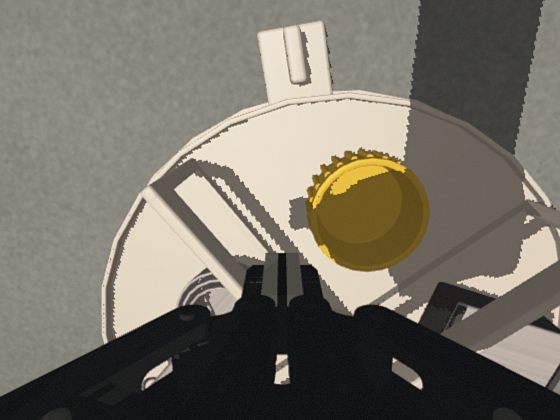

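>>> step_arm:
  moves:
    - {"rx": 0,"ry": 0,"rz": 0,"dx": 0,"dy": 0,"dz": 15,"gripper": -1}
    - {"rx": 0,"ry": 0,"rz": 0,"dx": 0,"dy": 0,"dz": 25,"gripper": -1}
    - {"rx": 0,"ry": 0,"rz": 0,"dx": 0,"dy": 0,"dz": 22,"gripper": -1}
    - {"rx": 0,"ry": 0,"rz": 0,"dx": 0,"dy": 0,"dz": 12,"gripper": -1}
    - {"rx": 0,"ry": 0,"rz": 0,"dx": -5,"dy": -12.4,"dz": 0,"gripper": -1}
    - {"rx": 0,"ry": 0,"rz": 0,"dx": -6.3,"dy": -11.8,"dz": 0,"gripper": -1}
    - {"rx": 0,"ry": 0,"rz": 0,"dx": -7.4,"dy": -11.2,"dz": 0,"gripper": -1}
    - {"rx": 0,"ry": 0,"rz": 0,"dx": -8.4,"dy": -10.4,"dz": 0,"gripper": -1}
    - {"rx": 0,"ry": 0,"rz": 0,"dx": -9.4,"dy": -9.6,"dz": 0,"gripper": -1}

```text
clock: 4.25
tcp_pos: [0.468, -0.0847, 0.1115]
orientation: [0.538, 3.095, 0.001]
contact_force: [0.3, 3.5, 0.4]
grip_width: -0.0003
gripper_force: 1.3
```

>>> step_arm:
  moves:
    - {"rx": 0,"ry": 0,"rz": 0,"dx": -10.3,"dy": -8.6,"dz": 0,"gripper": -1}
    - {"rx": 0,"ry": 0,"rz": 0,"dx": -11,"dy": -7.6,"dz": 0,"gripper": -1}
    - {"rx": 0,"ry": 0,"rz": 0,"dx": -11.7,"dy": -6.5,"dz": 0,"gripper": -1}
    - {"rx": 0,"ry": 0,"rz": 0,"dx": -12.3,"dy": -5.4,"dz": 0,"gripper": -1}
    - {"rx": 0,"ry": 0,"rz": 0,"dx": -12.7,"dy": -4.2,"dz": 0,"gripper": -1}
    - {"rx": 0,"ry": 0,"rz": 0,"dx": -13,"dy": -2.9,"dz": 0,"gripper": -1}
    - {"rx": 0,"ry": 0,"rz": 0,"dx": -13.3,"dy": -1.6,"dz": 0,"gripper": -1}
    - {"rx": 0,"ry": 0,"rz": 0,"dx": -13.4,"dy": -0.4,"dz": 0,"gripper": -1}
    - {"rx": 0,"ry": 0,"rz": 0,"dx": -13.4,"dy": 0.9,"dz": 0,"gripper": -1}
    - {"rx": 0,"ry": 0,"rz": 0,"dx": -13.2,"dy": 2.2,"dz": 0,"gripper": -1}
    - {"rx": 0,"ry": 0,"rz": 0,"dx": -13,"dy": 3.5,"dz": 0,"gripper": -1}
    - {"rx": 0,"ry": 0,"rz": 0,"dx": -12.6,"dy": 4.7,"dz": 0,"gripper": -1}
    - {"rx": 0,"ry": 0,"rz": 0,"dx": -12,"dy": 5.9,"dz": 0,"gripper": -1}

```text
clock: 5.88
tcp_pos: [0.614, -0.1574, 0.1112]
orientation: [-0.538, -3.095, 0.0]
contact_force: [-3.6, 0.8, 0.4]
grip_width: -0.0005
gripper_force: 1.4
```

Run:
```python
from h import *
p,T,o=tool();print(p,o["clock"],o["joints"].round(2))
a=r.grab_frame("scene");w=r.grab_frame("wrist")
v=np.vstack([cv2.resize(a[150:290,190:380],(600,442),interpolation=3)])
cv2.imwrite("pics/e.png",v)
```

```text
[ 0.6139677  -0.15740604  0.11119467] 5.875 [-0.18  0.61  0.46  1.8  -0.36  0.82  1.69]
```

View pics/e.png

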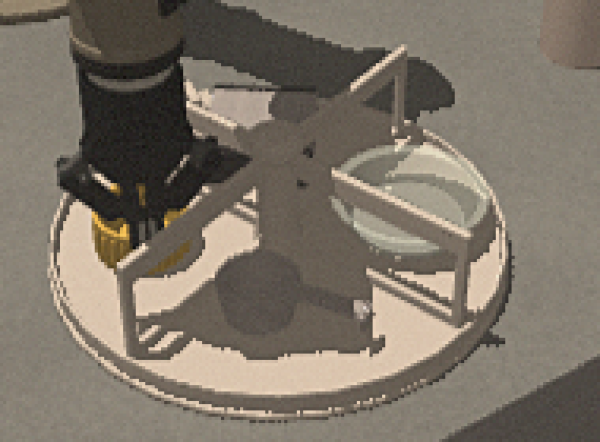

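>>> step_arm:
  moves:
    - {"rx": 0,"ry": 0,"rz": 0,"dx": 8,"dy": -4,"dz": 0,"gripper": -1}
    - {"rx": 0,"ry": 0,"rz": 0,"dx": 0,"dy": 0,"dz": -25,"gripper": -1}
    - {"rx": 0,"ry": 0,"rz": 0,"dx": 0,"dy": 0,"dz": -40,"gripper": -1}
    - {"rx": 0,"ry": 0,"rz": 0,"dx": 10,"dy": 5,"dz": -40,"gripper": -1}
    - {"rx": 0,"ry": 0,"rz": 0,"dx": 25,"dy": 15,"dz": -40,"gripper": -1}
    - {"rx": 0,"ry": 0,"rz": 0,"dx": 30,"dy": 20,"dz": -40,"gripper": -1}
    - {"rx": 0,"ry": 0,"rz": 0,"dx": 30,"dy": 20,"dz": -40,"gripper": -1}
    - {"rx": 0,"ry": 0,"rz": 0,"dx": 30,"dy": 20,"dz": -40,"gripper": -1}
    - {"rx": 0,"ry": 0,"rz": 0,"dx": 30,"dy": 20,"dz": -25,"gripper": -1}
    - {"rx": 0,"ry": 0,"rz": 0,"dx": 30,"dy": 20,"dz": 0,"gripper": -1}
    - {"rx": 0,"ry": 0,"rz": 0,"dx": 30,"dy": 2,"dz": 0,"gripper": -1}
    - {"rx": 0,"ry": 0,"rz": 0,"dx": 0,"dy": 0,"dz": 0,"gripper": -1}
    - {"rx": 0,"ry": 0,"rz": 0,"dx": 0,"dy": 0,"dz": 0,"gripper": -1}

```text
clock: 7.6
tcp_pos: [0.4431, 0.0281, 0.4014]
orientation: [0.539, 3.094, 0.001]
contact_force: [0.2, 0.6, 0.4]
grip_width: -0.0001
gripper_force: 0.0
```

```bash
python3 look.py w4
```

```text
[0.4431295  0.02811734 0.40136751] 7.6 -0.0001390819218430866
[[-0.941  0.338  0.001]
 [ 0.338  0.941  0.001]
 [-0.001  0.001 -1.   ]]
[-0.68 -0.07  0.46  1.89  0.03  1.31  0.99]
hub [[285. 298.]]
A [[180. 168.]]
B [[420. 199.]]
tab168 [[259.  87.]]
tab180 [[221.  96.]]
```

View pics/w4.png

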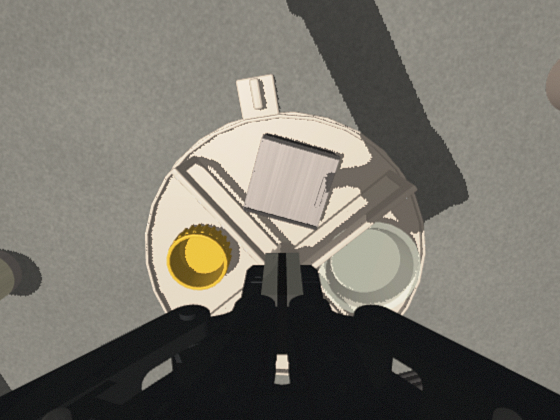

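Run:
```python
from h import *
from scipy.optimize import least_squares
d=np.load("w4.npz");C=(d["K"],d["R"],d["t"])
P=np.array([atz(C,u,.028)[:2] for u in((146,240),(176,165),(213,131),(310,114),(365,134),(424,235))])
s=least_squares(lambda v:np.hypot(*(P-v).T)-.2,[.59,-.02],loss="soft_l1",f_scale=.002);print("axis",s.x,s.fun.round(4))
to=[atz(C,u,.01)[:2] for u in((237,80),(272,75),(278,113),(243,118))]
o=(to[0]+to[1])/2;i=(to[2]+to[3])/2
tin=np.mean([atz(C,u,.065)[:2] for u in((266,135),(342,155),(322,227),(246,206))],0);print("tab",o,i,"tin",tin)
for n,f in(("sz",np.hypot(*(atz(C,(266,135),.065)-atz(C,(342,155),.065))[:2])),("tabw",np.hypot(*(to[0]-to[1])))):print(n,f)
for ax in(s.x,np.array([.591,-.019])):
  t=(o+i)/2-ax;v=tin-ax;ang=lambda w:np.degrees(np.arctan2(w[1],w[0]))
  print(ax,"tab",ang(t),"tin",ang(v),np.hypot(*v),"turn",ang(t)-ang(v))
```

```text
axis [ 0.58594011 -0.01468987] [-0.0008 -0.0023  0.0009  0.0003  0.0005 -0.004 ]
tab [0.34289017 0.02812718] [0.39027202 0.01858257] tin [0.47834173 0.03321337]
sz 0.09561364213974172
tabw 0.04580575933413848
[ 0.58594011 -0.01468987] tab 170.16072563377057 tin 156.0011773537008 0.11778001321676031 turn 14.159548280069771
[ 0.591 -0.019] tab 169.31220596680782 tin 155.13384419197254 0.12416972975109067 turn 14.178361774835281
```

>>> step_arm:
  moves:
    - {"rx": 0,"ry": 0,"rz": 0,"dx": -30,"dy": -18,"dz": 0,"gripper": -1}
    - {"rx": 0,"ry": 0,"rz": 0,"dx": -30,"dy": -18,"dz": 0,"gripper": -1}
    - {"rx": 0,"ry": 0,"rz": 0,"dx": -30,"dy": -18,"dz": 0,"gripper": -1}
    - {"rx": 0,"ry": 0,"rz": 0,"dx": -30,"dy": -18,"dz": 0,"gripper": -1}
    - {"rx": 0,"ry": 0,"rz": 0,"dx": -30,"dy": -18,"dz": 20,"gripper": -1}
    - {"rx": 0,"ry": 0,"rz": 0,"dx": -30,"dy": -18,"dz": 40,"gripper": -1}
    - {"rx": 0,"ry": 0,"rz": 0,"dx": -27,"dy": -16,"dz": 40,"gripper": -1}
    - {"rx": 0,"ry": 0,"rz": 0,"dx": 0,"dy": 0,"dz": 40,"gripper": -1}
    - {"rx": 0,"ry": 0,"rz": 0,"dx": 0,"dy": 0,"dz": 40,"gripper": -1}
    - {"rx": 0,"ry": 0,"rz": 0,"dx": 0,"dy": 0,"dz": 20,"gripper": -1}
    - {"rx": 0,"ry": 0,"rz": 0,"dx": 0,"dy": 0,"dz": 0,"gripper": -1}

```text
clock: 9.02
tcp_pos: [0.5957, -0.1579, 0.2002]
orientation: [-0.538, -3.093, 0.001]
contact_force: [0.3, 0.4, 0.1]
grip_width: 0.0001
gripper_force: 0.0
```

>>> step_arm:
  moves:
    - {"rx": 0,"ry": 0,"rz": 0,"dx": 0,"dy": 0,"dz": 30,"gripper": -1}
    - {"rx": 0,"ry": 0,"rz": 0,"dx": 0,"dy": 0,"dz": 30,"gripper": -1}
    - {"rx": 0,"ry": 0,"rz": 0,"dx": 0,"dy": 0,"dz": 20,"gripper": -1}
    - {"rx": 0,"ry": 0,"rz": 0,"dx": 0,"dy": 0,"dz": 9,"gripper": -1}
    - {"rx": 0,"ry": 0,"rz": 0,"dx": -9.7,"dy": 4.3,"dz": 0,"gripper": -1}
    - {"rx": 0,"ry": 0,"rz": 0,"dx": -9.3,"dy": 5,"dz": 0,"gripper": -1}
    - {"rx": 0,"ry": 0,"rz": 0,"dx": -8.9,"dy": 5.7,"dz": 0,"gripper": -1}
    - {"rx": 0,"ry": 0,"rz": 0,"dx": -8.5,"dy": 6.4,"dz": 0,"gripper": -1}
    - {"rx": 0,"ry": 0,"rz": 0,"dx": -8,"dy": 7,"dz": 0,"gripper": -1}
    - {"rx": 0,"ry": 0,"rz": 0,"dx": 0,"dy": 0,"dz": 0,"gripper": -1}

```text
clock: 10.28
tcp_pos: [0.6492, -0.145, 0.1124]
orientation: [0.535, 3.094, 0.0]
contact_force: [0.4, 1.3, -0.4]
grip_width: 0.0001
gripper_force: 0.0
```

>>> step_arm:
  moves:
    - {"rx": 0,"ry": 0,"rz": 0,"dx": 8,"dy": -7,"dz": 0,"gripper": -1}
    - {"rx": 0,"ry": 0,"rz": 0,"dx": 0,"dy": 0,"dz": -25,"gripper": -1}
    - {"rx": 0,"ry": 0,"rz": 0,"dx": 0,"dy": 0,"dz": -40,"gripper": -1}
    - {"rx": 0,"ry": 0,"rz": 0,"dx": 13,"dy": 5,"dz": -40,"gripper": -1}
    - {"rx": 0,"ry": 0,"rz": 0,"dx": 30,"dy": 13,"dz": -40,"gripper": -1}
    - {"rx": 0,"ry": 0,"rz": 0,"dx": 30,"dy": 13,"dz": -40,"gripper": -1}
    - {"rx": 0,"ry": 0,"rz": 0,"dx": 30,"dy": 13,"dz": -40,"gripper": -1}
    - {"rx": 0,"ry": 0,"rz": 0,"dx": 35,"dy": 14,"dz": -40,"gripper": -1}
    - {"rx": 0,"ry": 0,"rz": 0,"dx": 35,"dy": 14,"dz": -25,"gripper": -1}
    - {"rx": 0,"ry": 0,"rz": 0,"dx": 35,"dy": 14,"dz": 0,"gripper": -1}
    - {"rx": 0,"ry": 0,"rz": 0,"dx": 35,"dy": 14,"dz": 0,"gripper": -1}
    - {"rx": 0,"ry": 0,"rz": 0,"dx": 0,"dy": 0,"dz": 0,"gripper": -1}
    - {"rx": 0,"ry": 0,"rz": 0,"dx": 0,"dy": 0,"dz": 0,"gripper": -1}

```text
clock: 11.9
tcp_pos: [0.4426, 0.0254, 0.4023]
orientation: [0.539, 3.095, 0.001]
contact_force: [-0.5, 0.1, -0.1]
grip_width: 0.0001
gripper_force: 0.0
```

```bash
python3 look.py w5
```

```text
[0.44255934 0.02536677 0.40228826] 11.9 5.030787808375846e-05
[[-0.941  0.338  0.001]
 [ 0.338  0.941  0.001]
 [-0.     0.001 -1.   ]]
[-0.78 -0.08  0.55  1.89  0.04  1.32  0.99]
hub [[288. 297.]]
A [[182. 167.]]
B [[423. 198.]]
tab168 [[262.  86.]]
tab180 [[223.  96.]]
```

View pics/w5.png

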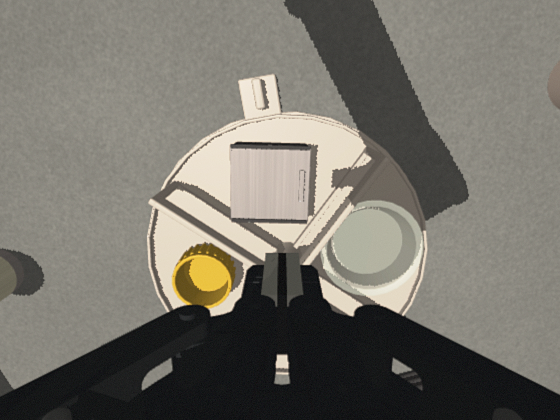

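Run:
```python
from h import *
d=np.load("w5.npz");C=(d["K"],d["R"],d["t"])
to=[atz(C,u,.01)[:2] for u in((239,79),(275,74),(281,112),(246,117))];t0=np.mean(to,0)
tin=np.mean([atz(C,u,.065)[:2] for u in((231,145),(309,147),(308,219),(231,218))],0);print(t0,tin)
for ax in np.array([[.586,-.0147],[.591,-.019]]):
  t=t0-ax;t/=np.hypot(*t);v=tin-ax;print("along",v@t,"lateral",t[0]*v[1]-t[1]*v[0])
```

```text
[0.36588597 0.02437514] [0.46934734 0.00126504]
along 0.11764740885025558 lateral 0.00467037746768242
along 0.12328958156848478 lateral 0.0031177330547788873
```

Lateral error is about 4 mm (limit 18) at about 120 mm radius. The arm is clear, so I hand in.

```bash
python3 -c "
from bench import r
print(r.hand_in())"
```

```text
the job is handed in; nothing more can be done
None
```

I turned the turntable about 105° anticlockwise by pushing one frame arm with the shut fingertips. The last wrist picture puts the tin about 4 mm off the tab line (limit 18 mm) and about 120 mm from the axis. The arm is clear of everything, and the job was handed in at about 12 s; the hand-in gave no verdict.

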